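Start up the stereo microscope for transmitted light

ROBOT

A 7-joint arm with a two-finger parallel gripper is mounted at the origin on the work surface. World frame = base frame: x ahead of the robot, y to its left, z up, the work surface at z = 0. Lengths are in m, angles in rad, forces in N, time in s.
With the tool pointing down it reaches from about 0.35 to 0.9 m from the base axis. Payload 7.2 kg.
Tool frame: the origin (TCP) lies midway between the tips of the shut fingers; the grasp point (between the pads) lies bot.grip_depth behind it (bot.grip_depth is the distance from the TCP to the grasp point, in m); z points along the fingers, y is the line along which they close (so a half turn about z gives the same grasp; the last joint's range is limited). The gripper opens to 88 mm and grips with 3 to 60 N. Pads are 20 mm wide; open, the fingers measure 115 mm over their backs; the gripper's body (75 mm by 178 mm) begins 61 mm behind the grasp point.
Start: joints at [-1.182, 0.411, -0.013, 1.596, 0.006, 1.134, -0.082], TCP at [0.276, 0.561, 0.223] pointing down, gripper open.
Joint ranges: [-2.95, 2.95], [-0.29, 1.99], [-1.47, 1.44], [0.14, 2.54], [-1.03, 4.17], [0.13, 1.85], [-2.86, 2.86]. Speed limits (rad/s): [2.39, 2.39, 3.01, 3.01, 3.14, 3.14, 3.14].

INTERFACE

Orientations are given as [roll, pitch, yaw] about the fixed x, y, z axes, in that order (R = Rz(yaw) Ry(pitch) Rx(roll)).
In Python, from bench import bot gives the robot as it stands. The module is installed in compiled form; this text tells all that it offers.
- The arm moves only by the shell command python3 -m pendant 'ROWS' [FORCE]. ROWS is JSON, a list of rows, each a list of 7 numbers: the shift along the world's x, y, z in m, then the turn, a rotation vector about the world's x, y, z in degrees, then the closure, from 0 (fully open) to 1 (shut). In form: [[dx, dy, dz, rx, ry, rz, fingers], ...]. A call has 1 to 10 rows; each row shifts and turns the commanded pose from where the row before left it; what a row does not reach is not made up. A row lasts 1/10 s, in which the tool goes at most 50 mm and 8.59 degrees, less where a joint would pass 70% of its speed; a pose out of reach is approached as far as the arm can. A call is refused whole if a number of a shift passes 0.05 or a number of a turn 8.59, either way. A call with a gripper value outside its range is refused whole. The fingers move at their own pace and stop on an object; FORCE is the grip in N (left out, the last holds). Time passes only in rows, so rows that do not move let the fingers close. It gives the time, the measured TCP pose, the force, the opening and the grip force at its end, in the units of the state.
- bot.state(): the state, without advancing time (a new reading comes with each control period).
- bot.read_camera(name): name is "scene" or "top" or "wrist"; returns (picture, depth): 400x640x3 uint8, red, green, blue; 400x640 float32, m along the optical axis (not along the pixel's ray), 0 where there is no reading.
- bot.camera_info(name): a dict with "camera_matrix" (3x3 intrinsics, pixels), "dist" ([k1, k2, p1, p2, k3] as OpenCV has them; the pictures are not rectified), "world_to_cam" (4x4, takes a point from world to camera coordinates). Camera axes: x right, y up, looking along -z (the intrinsics and any distortion apply to the point x, -y, -z); pixel columns grow to the right and rows downward; lengths in m; the calibration is good to about 2 mm. A picture is of the moment at which its call begins: read the wrist's pose just before it. camera_info takes no time and is no camera call; for the wrist camera it gives the pose at the moment of the call.
- bot.job_done(): hands the job in; it is judged then, once.
The state is a dict: "t": time; "joint_positions": joint angles; "qd": joint speeds; "tau": joint torques, N m; "position": TCP position; "eef_rot": TCP orientation; "wrist_force": force on the tool from outside, world axes, zero at the start; "torque": the same for the moment, N m; "width": opening from 0.0 (shut) to 1.0 (fully open); "gripper_force": force on a finger pad.
Only numpy, scipy, OpenCV 4.12 (cv2) and the standard library are available. Lean on these libraries where they do the work, as an engineer would, in place of code of your own. Each camera call takes 0.05 s, during which the arm holds its last target. There are 200 camera calls.

TASK

Start up the stereo microscope for transmitted light by pressing with the fingertips, in this order: push the mains rocker of the power unit over to on, then push its transmitted-light rocker over to on, then press the long home key of the hand panel all the way down and let it come up again. Leave the incident-light rocker and the two square focus keys as they are. Only press: nothing is to be picked up, and neither the hand panel nor the things standing about may be pushed out of their places.

Things in the scene. Friction and masses are not known exactly. Their poses are not given: they have to be found in the camera images.
- power_unit: Power unit, fixed: low cream case 240 wide (y), 215 deep (x), 65 mm high, a 170 x 85 x 10 mm blue cover on its flat rear top. Origin: centre of underside; x from the low front (39 mm, operator's side) to the back, y to the operator's left. Its front half is a light grey panel rising backwards at 12 degrees (normal -0.208, 0, 0.978) with three black rockers in a row.
- mains (a joint): Mains rocker: the larger one, apart at the right of the row, 40 mm long (up the slope), 30 wide; its axis lies level across the panel. 0 = off: its lower end, near the operator, with a white tick, stands 13 mm off the panel. 0.5 rad = on: lower end pushed in, about 3 mm off. Snap action, stays at 0 or 0.5; pushed at its lower end it starts at 2 to 3 N and flips by itself past 0.25.
- mains_on (a point): Where to push the mains rocker on: its face close to the lower end, 18 mm from its axis (pushed near the axis it will not go over); moves with the rocker, sinking 9 mm from off to on. z out of the rocker's face, x to its upper end, y to the operator's left. The rocker's axis is at x -70, y -75, z 48 mm in the power unit's frame.
- transmitted (a joint): Transmitted-light rocker: the middle of the three, 32 mm long, 22 wide, its axis at x -70, y +20, z 48 mm in the power unit's frame. 0 = off (lower end proud), 0.5 rad = on (lower end in); the same snap action as the mains rocker (2 to 4 N). Starts at 0. 56 mm up the slope from it is the right-hand dimmer knob, 24 mm wide, 13 tall.
- transmitted_on (a point): Where to push the transmitted-light rocker on: its face close to the lower end, 14 mm from its axis (axes as for mains_on). It sinks 7 mm from off to on. Friction under the fingertip adds to the push; 8 to 10 N does no harm on either rocker.
- incident (a joint): Incident-light rocker: the leftmost of the three, 60 mm left of the transmitted-light rocker, same shape and action, below the left-hand dimmer knob. 0 = off; starts at 0 and is to be left off.
- incident_on (a point): On the face of the incident-light rocker close to its lower end, 14 mm from its axis. Not to be pushed.
- focus_panel: Hand panel: loose 0.9 kg cream keypad on rubber feet, 180 wide (y), 130 deep (x), 28 mm high in front, 41 at the back, dark top sloping 6 degrees to the operator. Origin: centre of underside; x from the operator to the back, y to the operator's left. Screen at the back left, black jog knob (46 mm wide, 22 tall) at the back right, three grey keys along the front: square, long, square.
- home_key (a joint): Long home key in the middle of the row, 56 wide x 20 mm deep, standing 8.5 mm proud. 0 = up, 0.005 m = fully down; a spring pushes it back up: about 1.4 N to start, 4.5 N fully down.
- home_key_top (a point): Centre of the home key's top face (38 mm in front of the panel's centre); z out of the face, along which it travels, x to the back, y to the operator's left.
- left_key (a joint): Square focus key, 19 mm, 64 mm to the left of the home key; travel and spring as the home key's. 0 = up. Not to be pressed.
- right_key (a joint): Square focus key, 19 mm, 64 mm to the right of the home key; travel and spring as the home key's. 0 = up. Not to be pressed.
- large_dish: Bystander: closed clear culture dish, 90 mm across, 16 mm high, loose. Origin at the centre of its underside.
- small_dish: Bystander: closed clear culture dish, 55 mm across, 14 mm high, loose. Origin at the centre of its underside.
- amber_bottle: Bystander: amber reagent bottle, 54 mm across, 105 mm high, standing loose. Origin at the centre of its underside, z up along it.
- sample_jar: Bystander: clear sample jar with white cap, 42 mm across, 58 mm high, standing loose. Origin at the centre of its underside, z up along it.
- slide_box: Bystander: blue slide box, 100 x 85 x 34 mm, loose. Origin at the centre of its underside.
- forceps: Bystander: steel forceps, 130 mm long, 8 mm high, lying loose. Origin near its middle, on the bench; x along it.
- mag_glass: Bystander: black eyepiece loupe, 38 mm across, 38 mm high, standing loose on the power unit's blue cover. Origin at the centre of its underside, z up along it.
Not all that is in view belongs to the job. Leave any blue look-alike of the focus_panel alone.

How it is judged:
By the outcome, as a careful person would: the job done as asked, in the order asked, and still so for the second after the job is handed in, with the robot touching nothing.
It also fails if it takes over 51 s, if anything falls off the work surface, if the arm or the gripper's body presses on something with over 40 N, if the wrist force passes 120 N, or if a joint passes its speed limit or range.

## Working session

There is one attempt and no reset: what is moved stays moved. The work goes in short steps, Python scripts to look and compute and a shell command to move; the robot and the scene stay as the last step left them, time stands still between calls to the robot, and variables do not carry over. Pictures are saved under pics/ and viewed, at most 10 in all, crops included, and the job is handed in when it is done.

```bash
mkdir -p pics
cat > h.py <<'E'
import numpy as np,cv2
from bench import bot
def grab(n,f):
    i=bot.camera_info(n);p,d=bot.read_camera(n)
    cv2.imwrite(f'pics/{f}.png',p[:,:,::-1]);np.savez(f'pics/{f}.npz',p=p,d=d,K=i['camera_matrix'],D=i['dist'],T=i['world_to_cam'])
def load(f): return np.load(f'pics/{f}.npz')
def world(f,uv,d=None):
    o=load(f);uv=np.atleast_2d(uv).astype(float)
    n=cv2.undistortPoints(uv[:,None],o['K'],o['D'])[:,0]
    z=np.array([np.median(o['d'][int(v)-1:int(v)+2,int(u)-1:int(u)+2]) for u,v in uv]) if d is None else d
    c=np.c_[n[:,0]*z,-n[:,1]*z,-z,np.ones(len(z))]
    return (np.linalg.inv(o['T'])@c.T).T[:,:3]
def proj(f,P):
    o=load(f);P=np.atleast_2d(P);c=(o['T']@np.c_[P,np.ones(len(P))].T).T[:,:3]*[1,-1,-1]
    return cv2.projectPoints(c,np.zeros(3),np.zeros(3),o['K'],o['D'])[0][:,0]
E
python3 - <<'E'
from h import *
grab('top','top0');grab('scene','sc0')
s=bot.state();print(s['t'],s['position'],s['eef_rot'],s['wrist_force'],bot.grip_depth)
E
```

```text
0.1 [0.27551024 0.56051488 0.22192827] [-3.14020412e+00  1.26796847e-04  2.68486235e+00] [-0.13457064  1.04802547 -0.14473097] 0.0187
```

View pics/top0.png

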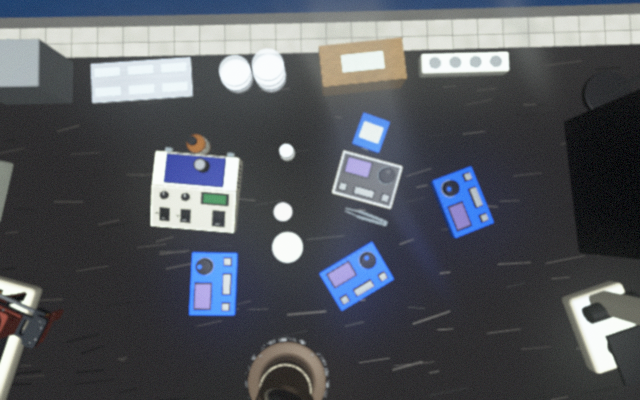

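View pics/sc0.png

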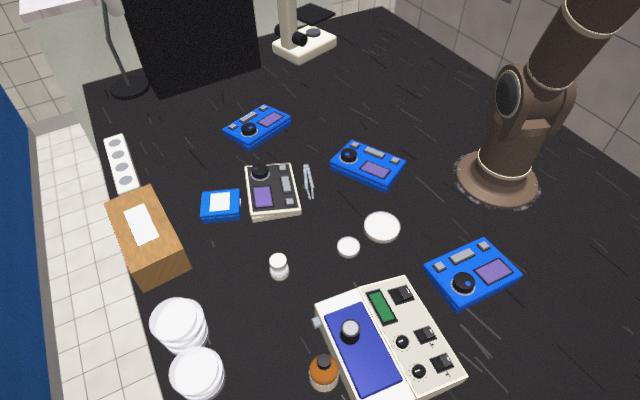

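The top view shows the cream power unit at about (195,190): mains rocker (218,217), transmitted (185,215), incident (164,214). The cream hand panel is at (367,180), with its home key at about (362,192). The blue look-alikes are at (215,284), (357,275) and (463,201), and I'll leave those alone. Next I'll get coarse positions.

Run:
```python
from h import *
np.set_printoptions(precision=4,suppress=True)
print(world('top0',[(218,217),(185,215),(164,214),(152,230),(236,232),(200,165),(362,192),(343,186),(383,198),(386,174),(367,180),(100,250),(357,275)]))
print(world('sc0',[(402,294),(425,335),(441,363),(287,185),(320,310),(465,375),(260,172)]))
i=bot.camera_info('wrist');print(i['camera_matrix'],np.linalg.inv(i['world_to_cam']))
```

```text
[[ 0.4763  0.184   0.053 ]
 [ 0.4843  0.2778  0.0531]
 [ 0.4886  0.3372  0.0539]
 [ 0.4439  0.3932  0.0002]
 [ 0.4317  0.1436  0.002 ]
 [ 0.6177  0.2171  0.112 ]
 [ 0.5392 -0.2313  0.0373]
 [ 0.5581 -0.1765  0.0371]
 [ 0.5203 -0.292   0.0358]
 [ 0.5876 -0.2995  0.0573]
 [ 0.5742 -0.2473  0.0342]
 [ 0.3888  0.546  -0.0001]
 [ 0.3001 -0.2096  0.0347]]
[[ 0.4738  0.1849  0.0547]
 [ 0.4872  0.2791  0.0541]
 [ 0.4955  0.3376  0.0552]
 [ 0.541  -0.2301  0.0375]
 [ 0.6425  0.1383  0.0649]
 [ 0.4645  0.3748  0.0401]
 [ 0.5904 -0.2906  0.0576]]
[[355.97     0.     324.3142]
 [  0.     355.97   201.8574]
 [  0.       0.       1.    ]] [[ 0.4407 -0.8624 -0.249   0.2083]
 [ 0.8977  0.4233  0.1226  0.5954]
 [-0.0003 -0.2775  0.9607  0.3842]
 [ 0.      0.      0.      1.    ]]
```

```bash
python3 -m pendant '[[0.013,-0.036,0,0,0,2.15,1],[0.013,-0.036,0,0,0,2.15,1],[0.013,-0.036,0,0,0,2.15,1],[0.013,-0.036,0,0,0,2.15,1],[0.013,-0.036,0,0,0,2.15,1],[0.013,-0.036,0,0,0,2.15,1],[0.013,-0.036,0,0,0,2.15,1],[0.013,-0.036,0,0,0,2.15,1],[0.013,-0.036,0,0,0,2.15,1],[0.013,-0.036,0,0,0,2.15,1]]' 20
python3 -m pendant '[[0,0,0,0,0,0,1],[0,0,0,0,0,0,1],[0,0,0,0,0,0,1],[0,0,0,0,0,0,1]]'
python3 -c "
from h import *
grab('wrist','w1')"
```

```text
t: 1.1
position: [0.4058, 0.1993, 0.2226]
eef_rot: [-3.142, -0.0, 3.062]
wrist_force: [0.5, -0.3, -0.3]
width: 0.129
gripper_force: 0.0
t: 1.5
position: [0.4052, 0.2022, 0.2225]
eef_rot: [3.141, -0.0, 3.062]
wrist_force: [-0.3, -0.1, 0.2]
width: 0.005
gripper_force: 0.0
```

View pics/w1.png

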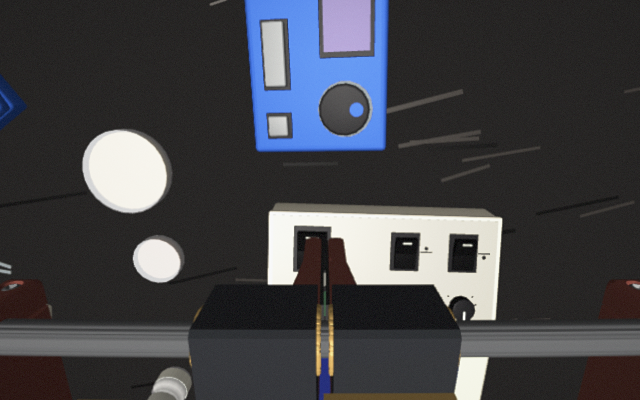

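The wrist view shows mains at (312,248), transmitted at (405,251) and incident at (463,253), with their lower ends upward in the image. I'll check this choice in a close crop.

Run:
```python
from h import *
np.set_printoptions(precision=4,suppress=True)
im=cv2.imread('pics/w1.png')[200:300,260:510];cv2.imwrite('pics/w1c.png',cv2.resize(im,None,fx=3.2,fy=3.2,interpolation=cv2.INTER_CUBIC))
yaw=-0.08
for yaw in(-0.07,-0.08,-.09):
  R=np.array([[np.cos(yaw),-np.sin(yaw)],[np.sin(yaw),np.cos(yaw)]])
  # origin estimates from rocker centres (top view, scene view)
  for f,c in(('top0',[(218,217),(185,215),(164,214)]),('sc0',[(402,294),(425,335),(441,363)]),('w1',[(312,248),(405,251),(463,253)])):
    W=world(f,c)
    print(yaw,f,[(w[:2]-R@np.array(l)).round(4) for w,l in zip(W,[(-.07,-.075),(-.07,.02),(-.07,.08)])],W[:,2])
```

```text
-0.07 top0 [array([0.5513, 0.2539]), array([0.5527, 0.253 ]), array([0.5528, 0.2525])] [0.053  0.0531 0.0539]
-0.07 sc0 [array([0.5489, 0.2548]), array([0.5556, 0.2543]), array([0.5597, 0.2529])] [0.0547 0.0541 0.0552]
-0.07 w1 [array([0.4694, 0.2687]), array([0.5513, 0.254 ]), array([0.5543, 0.2528])] [0.2363 0.0555 0.0549]
-0.08 top0 [array([0.552 , 0.2532]), array([0.5525, 0.2523]), array([0.552 , 0.2518])] [0.053  0.0531 0.0539]
-0.08 sc0 [array([0.5496, 0.2541]), array([0.5554, 0.2536]), array([0.5589, 0.2522])] [0.0547 0.0541 0.0552]
-0.08 w1 [array([0.4701, 0.268 ]), array([0.5511, 0.2533]), array([0.5535, 0.2522])] [0.2363 0.0555 0.0549]
-0.09 top0 [array([0.5527, 0.2524]), array([0.5522, 0.2516]), array([0.5511, 0.2512])] [0.053  0.0531 0.0539]
-0.09 sc0 [array([0.5503, 0.2533]), array([0.5551, 0.2529]), array([0.558 , 0.2516])] [0.0547 0.0541 0.0552]
-0.09 w1 [array([0.4708, 0.2672]), array([0.5508, 0.2527]), array([0.5526, 0.2516])] [0.2363 0.0555 0.0549]
```

View pics/w1c.png

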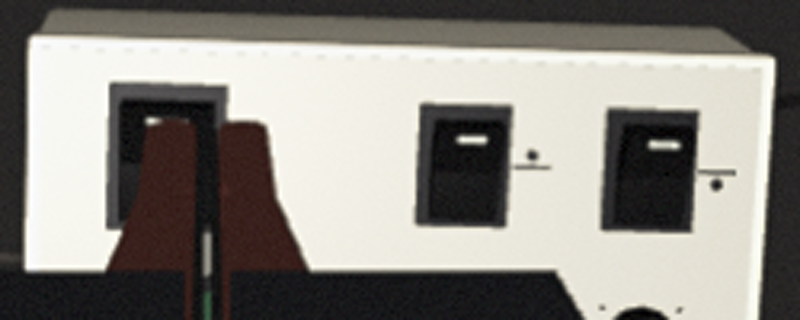

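The crop confirms the order left to right: mains (large), transmitted, incident. Each tick is at its lower end, at the top of the image. I'll refine the pose from the ticks and the front edge.

Run:
```python
from h import *
np.set_printoptions(precision=4,suppress=True)
def atz(f,uv,z):
    a=world(f,[uv],np.array([.1]))[0];b=world(f,[uv],np.array([.5]))[0]
    return a+(b-a)*(z-a[2])/(b[2]-a[2])
cr=np.array([atz('w1',(268.8,211.9),.039),atz('w1',(502.2,218.1),.039)])
y=cr[1]-cr[0];yaw=-np.arctan2(y[0],y[1]);print(cr,np.linalg.norm(y),yaw)
R=np.array([[np.cos(yaw),-np.sin(yaw)],[np.sin(yaw),np.cos(yaw)]])
O=cr[:,:2].mean(0)-R@[-.1075,0];print('O',O)
# panel points with depth, slope check
W=world('w1',[(268+40,215),(380,217),(440,219),(380,280),(435,285)]);print(W)
print('ticks',world('w1',[(407.5,243.4),(467.5,245),(305,237)]))
for n,l,r in(('mains',-.075,.018),('trans',.02,.014),('inc',.08,.014)):
    # proud face at lower end, off: rocker face normal rotated
    for e in (0,r):
        P=O+R@[-.07-e*.978,l]; print(n,e,P)
# home key
p=-.316
print('panel',world('top0',[(362,192),(343,186),(383,198)]),world('sc0',[(287,185)]))
```

```text
[[0.4361 0.1445 0.039 ]
 [0.4619 0.3831 0.039 ]] 0.2400418464639281 -0.10761694301951362
O [0.5559 0.2522]
[[0.4417 0.1842 0.0417]
 [0.4497 0.257  0.0417]
 [0.4565 0.3178 0.0422]
 [0.5131 0.2526 0.0559]
 [0.523  0.309  0.0567]]
ticks [[0.4745 0.2813 0.0563]
 [0.4806 0.3408 0.0574]
 [0.4595 0.1802 0.0564]]
mains 0 [0.4782 0.1852]
mains 0.018 [0.4607 0.1871]
trans 0 [0.4884 0.2796]
trans 0.014 [0.4748 0.2811]
inc 0 [0.4949 0.3393]
inc 0.014 [0.4812 0.3408]
panel [[ 0.5392 -0.2313  0.0373]
 [ 0.5581 -0.1765  0.0371]
 [ 0.5203 -0.292   0.0358]] [[ 0.541  -0.2301  0.0375]]
```

```bash
python3 -m pendant '[[0.026,-0.007,-0.02,0,0,-0.8,1],[0.026,-0.0075,-0.02,0,0,-0.8,1],[0,0,-0.035,0,0,0,1],[0,0,-0.035,0,0,0,1],[0,0,-0.037,0,0,0,1],[0,0,0,0,0,0,1],[0,0,0,0,0,0,1],[0,0,0,0,0,0,1]]'; python3 -c "
from h import *
grab('wrist','w2')"
```

```text
t: 2.35
position: [0.4587, 0.1873, 0.0774]
eef_rot: [3.14, 0.002, 3.033]
wrist_force: [0.9, 0.4, 0.5]
width: 0.011
gripper_force: 0.0
```

View pics/w2.png

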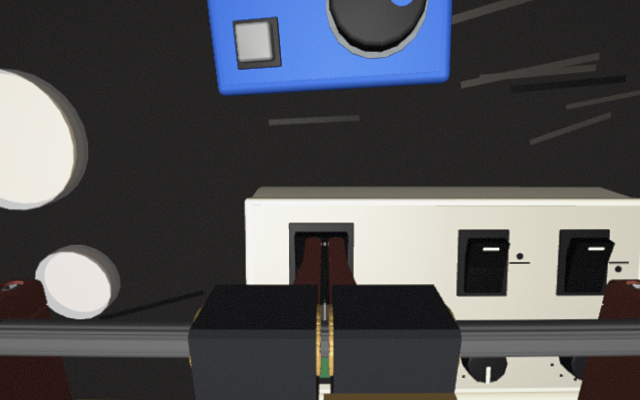

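The fingertips at (322,240) sit over the lower end of the mains rocker, centred sideways. Now I'll press.

```bash
python3 -m pendant '[[-0.002,0,-0.012,0,0,0,1],[0,0,-0.004,0,0,0,1],[0,0,-0.002,0,0,0,1],[0,0,0,0,0,0,1]]'
python3 -m pendant '[[0,0,-0.002,0,0,0,1],[0,0,-0.002,0,0,0,1],[0,0,0,0,0,0,1]]'
python3 -m pendant '[[0,0,-0.002,0,0,0,1],[0,0,0,0,0,0,1]]'
```

```text
t: 2.8
position: [0.4555, 0.1863, 0.0574]
eef_rot: [-3.141, -0.0, 3.032]
wrist_force: [-0.7, 0.1, -0.4]
width: 0.006
gripper_force: 0.0
t: 3.1
position: [0.4556, 0.1864, 0.0535]
eef_rot: [-3.142, -0.0, 3.032]
wrist_force: [-0.5, -0.1, 0.2]
width: 0.006
gripper_force: 0.0
t: 3.3
position: [0.456, 0.1865, 0.0516]
eef_rot: [3.141, 0.001, 3.032]
wrist_force: [-0.0, 0.7, 1.4]
width: 0.006
gripper_force: 0.3
```

```bash
python3 -m pendant '[[0,0,-0.002,0,0,0,1],[0,0,0,0,0,0,1]]'
python3 -m pendant '[[0,0,-0.002,0,0,0,1],[0,0,0,0,0,0,1]]'
python3 -m pendant '[[0,0,-0.002,0,0,0,1],[0,0,0,0,0,0,1]]'
```

```text
t: 3.5
position: [0.4563, 0.1865, 0.0507]
eef_rot: [3.141, 0.001, 3.032]
wrist_force: [-3.3, -1.9, 15.1]
width: 0.004
gripper_force: 7.4
t: 3.7
position: [0.4565, 0.1866, 0.0502]
eef_rot: [3.14, 0.001, 3.032]
wrist_force: [-8.8, -3.2, 34.2]
width: 0.004
gripper_force: 17.4
t: 3.9
position: [0.4566, 0.1866, 0.0498]
eef_rot: [3.14, 0.002, 3.031]
wrist_force: [-14.4, -7.1, 54.7]
width: 0.006
gripper_force: 28.1
```

That pressed harder than I meant to: it's against a hard stop. I'll back off and check the rocker.

```bash
python3 -m pendant '[[0,0,0.02,0,0,0,1],[-0.005,0.02,0.02,0,0,0,1],[0,0.035,0.01,0,0,0,1],[0.005,0.035,0.005,0,0,0,1],[0,0,0,0,0,0,1],[0,0,0,0,0,0,1],[0,0,0,0,0,0,1]]'; python3 -c "
from h import *
grab('wrist','w3')
im=cv2.imread('pics/w3.png')[160:330,60:460];cv2.imwrite('pics/w3c.png',cv2.resize(im,None,fx=2,fy=2,interpolation=2))"
```

```text
t: 4.6
position: [0.4555, 0.275, 0.1001]
eef_rot: [-3.14, -0.001, 3.031]
wrist_force: [-0.3, 0.1, 0.8]
width: 0.004
gripper_force: 0.0
```

View pics/w3c.png

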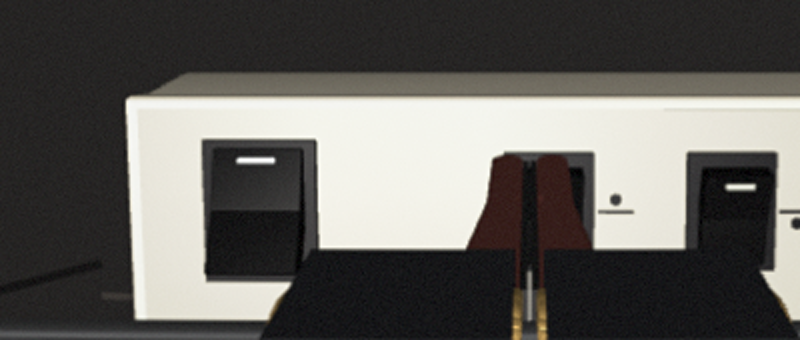

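Mains now looks on: its lower end has gone in, and its shading has flipped compared with incident. I'll confirm with depth.

Run:
```python
from h import *
np.set_printoptions(precision=4,suppress=True)
W=world('w3',[(188,237),(188,250),(188,262),(188,275),(188,290),(145,240),(145,280),(430,250),(430,275)]);print(W)
ax=np.array([.4782,.1852]);ux=np.array([np.cos(.108),-np.sin(.108)])
s=(W[:,:2]-np.array([.5559,.2522]))@ux; print(s, W[:,2]-(.039+(s+.1075)*.2126))
```

```text
[[0.4566 0.187  0.047 ]
 [0.4643 0.1866 0.0505]
 [0.4715 0.186  0.0531]
 [0.4788 0.1859 0.0571]
 [0.4866 0.1861 0.0623]
 [0.4565 0.157  0.0446]
 [0.4823 0.1534 0.0508]
 [0.4788 0.3407 0.056 ]
 [0.4969 0.3406 0.0549]]
[-0.0917 -0.084  -0.0767 -0.0695 -0.0618 -0.0886 -0.0625 -0.0862 -0.0682] [0.0047 0.0065 0.0075 0.01   0.0136 0.0016 0.0023 0.0125 0.0075]
```

Mains is on: the lower end is about 4 mm off the panel and the upper end about 13 mm. Next is transmitted.

```bash
python3 -m pendant '[[0.0125,0.006,0,0,0,0,1],[0,0,-0.025,0,0,0,1],[0,0,-0.014,0,0,0,1],[0,0,-0.004,0,0,0,1],[0,0,-0.002,0,0,0,1],[0,0,0,0,0,0,1]]'
```

```text
t: 5.25
position: [0.4682, 0.282, 0.0559]
eef_rot: [-3.141, -0.0, 3.032]
wrist_force: [-0.5, -0.9, 2.3]
width: 0.009
gripper_force: 1.0
```

```bash
python3 -m pendant '[[0,0,-0.001,0,0,0,1],[0,0,-0.001,0,0,0,1],[0,0,0,0,0,0,1]]'
```

```text
t: 5.55
position: [0.468, 0.2827, 0.0539]
eef_rot: [3.141, 0.0, 3.032]
wrist_force: [-1.4, 0.2, 1.8]
width: 0.004
gripper_force: 1.1
```

```bash
python3 -m pendant '[[0,0,-0.001,0,0,0,1],[0,0,-0.001,0,0,0,1],[0,0,0,0,0,0,1]]'
```

```text
t: 5.85
position: [0.4685, 0.2828, 0.052]
eef_rot: [3.141, 0.001, 3.032]
wrist_force: [-1.4, -0.8, 6.1]
width: 0.002
gripper_force: 2.8
```

```bash
python3 -m pendant '[[0,0,-0.0008,0,0,0,1],[0,0,0,0,0,0,1]]'
```

```text
t: 6.05
position: [0.4686, 0.2828, 0.0517]
eef_rot: [3.141, 0.001, 3.032]
wrist_force: [-3.6, -1.1, 10.7]
width: 0.007
gripper_force: 5.7
```

```bash
python3 -m pendant '[[0,0,0.02,0,0,0,1],[-0.005,-0.02,0.03,0,0,0,1],[-0.01,-0.04,0.03,0,0,0,1],[-0.01,-0.04,0.03,0,0,0,1],[0,0,0.01,0,0,0,1],[0,0,0,0,0,0,1],[0,0,0,0,0,0,1]]'
python3 - <<'E'
from h import *
np.set_printoptions(precision=4,suppress=True)
grab('wrist','w3b')
ux=np.array([np.cos(.108),-np.sin(.108)]);uy=-ux[::-1]*[1,-1]
O=np.array([.5559,.2522])
for n,y in(('mains',-.075),('trans',.02),('inc',.08)):
  for s in(-.014,-.008,0,.008,.014):
    P=O+ux*(-.07+s)+np.array([.108,.994])*y
    px=proj('w3b',[*P,.054])[0]; 
    if 0<px[0]<639 and 0<px[1]<399:
      w=world('w3b',[px])[0]; q=(w[:2]-O)@ux; print(n,s,px,w[2],'proud',w[2]-(.039+(q+.1075)*.2126))
E
```

```text
t: 6.75
position: [0.4438, 0.1851, 0.1693]
eef_rot: [3.141, 0.001, 3.033]
wrist_force: [-0.1, -0.9, -1.0]
width: 0.004
gripper_force: 0.0
mains -0.014 [326.9684 219.4584] 0.051165854821032364 proud 0.006966078507577779
mains -0.008 [326.9534 226.3138] 0.052625984733917164 proud 0.007251094956241676
mains 0 [326.9336 235.3329] 0.055926701060310446 proud 0.009119409323397588
mains 0.008 [326.914  244.2154] 0.17528123655488254 proud 0.13752588263089377
mains 0.014 [326.8995 250.7891] 0.18127184738550434 proud 0.1433647925414961
trans -0.014 [441.952  219.3784] 0.051042372741095354 proud 0.0068289242108674625
trans -0.008 [441.2842 226.2162] 0.05282686915471069 proud 0.00746298520352854
trans 0 [440.403  235.2126] 0.05625673571490447 proud 0.009472568471294726
trans 0.008 [439.532  244.0734] 0.06002002851129851 proud 0.011887614908619712
trans 0.014 [438.8855 250.6315] 0.054103782280705115 proud 0.004163733824917637
inc -0.014 [513.8508 219.2911] 0.05699178405124572 proud 0.013210729801283919
inc -0.008 [512.7826 226.1038] 0.0557375784913835 proud 0.010597136529460316
inc 0 [511.3726 235.0682] 0.05451125316080552 proud 0.00757777703253068
inc 0.008 [509.9789 243.8984] 0.05517515671182521 proud 0.006603776563175866
inc 0.014 [508.9442 250.4343] 0.05527883468422384 proud 0.0054470635374442924
```

Transmitted and mains are on, and incident is off. I'm moving on to the hand panel.

```bash
python3 -m pendant '[[0.0076,-0.0345,0.002,0,0,-1.2,1],[0.0076,-0.0345,0.002,0,0,-1.2,1],[0.0076,-0.0345,0.002,0,0,-1.2,1],[0.0076,-0.0345,0.002,0,0,-1.2,1],[0.0076,-0.0345,0.002,0,0,-1.2,1],[0.0076,-0.0345,0.002,0,0,-1.2,1],[0.0076,-0.0345,0.002,0,0,-1.2,1],[0.0076,-0.0345,0.002,0,0,-1.2,1],[0.0076,-0.0345,0.002,0,0,-1.2,1],[0.0076,-0.0345,0.002,0,0,-1.2,1]]'
python3 -m pendant '[[0,0,0,0,0,0,1],[0,0,0,0,0,0,1],[0,0,0,0,0,0,1]]'; python3 -c "
from h import *
grab('wrist','w4')"
```

```text
t: 7.8
position: [0.5201, -0.1613, 0.1881]
eef_rot: [-3.141, -0.002, 2.824]
wrist_force: [0.7, -0.5, -0.4]
width: 0.007
gripper_force: 0.0
t: 8.1
position: [0.5195, -0.1592, 0.1885]
eef_rot: [3.142, -0.002, 2.825]
wrist_force: [-0.3, 0.5, 0.6]
width: 0.006
gripper_force: 0.0
```

View pics/w4.png

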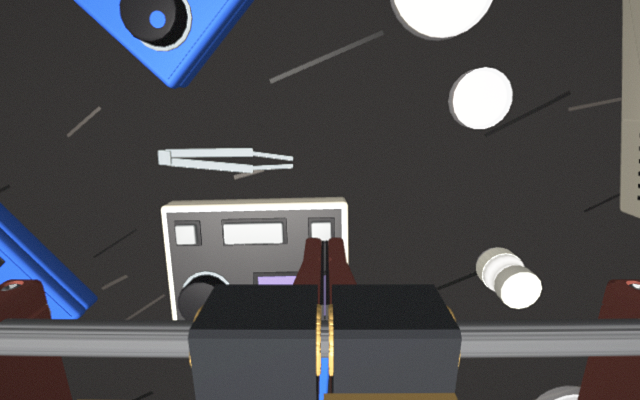

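This is the cream panel with its dark top. The home key is at (254,233), the right key at (186,235) and the left key at (321,231).

Run:
```python
from h import *
np.set_printoptions(precision=4,suppress=True)
W=world('w4',[(254,233),(186,235),(321,229),(225,233),(283,232)]);print(W)
W2=W[2]-W[1];print(np.linalg.norm(W2),-np.arctan2(W2[0],W2[1]));print(W[0]-bot.state()['position'])
o=load('w4');g=o['p'].mean(2);m=(g>140).astype(np.uint8);m[:,:]*=1
n,l,s,c=cv2.connectedComponentsWithStats(m);print([(s[i],c[i]) for i in range(1,n) if s[i][4]>150 and 215<c[i][1]<250])
```

```text
[[ 0.5419 -0.234   0.0391]
 [ 0.5241 -0.2957  0.0387]
 [ 0.5578 -0.1732  0.0386]
 [ 0.5337 -0.2601  0.0384]
 [ 0.5509 -0.2089  0.0346]]
0.1270975258194177 -0.2688263958921971
[ 0.0224 -0.0748 -0.1497]
[(array([ 161,  198,  188,  123, 3789], dtype=int32), array([251.1111, 218.8823])), (array([ 223,  223,   60,   22, 1214], dtype=int32), array([252.8839, 233.304 ])), (array([311, 222,  20,  19, 333], dtype=int32), array([320.952 , 230.5195])), (array([175, 225,  21,  20, 381], dtype=int32), array([185.0131, 234.6194]))]
```

```bash
python3 -m pendant '[[0.011,-0.038,-0.02,-0.8,-2.9,1.4,1],[0.011,-0.038,-0.02,-0.8,-2.9,1.3,1],[0,0,-0.03,0,0,0,1],[0,0,-0.03,0,0,0,1],[0,0,-0.025,0,0,0,1],[0,0,-0.01,0,0,0,1],[0,0,0,0,0,0,1],[0,0,0,0,0,0,1]]'; python3 -c "
from h import *
grab('wrist','w5')
cv2.imwrite('pics/w5c.png',cv2.imread('pics/w5.png')[130:330,100:560])"
```

```text
t: 8.95
position: [0.5423, -0.2367, 0.0556]
eef_rot: [3.139, 0.106, 2.871]
wrist_force: [-0.1, -0.4, 0.7]
width: 0.004
gripper_force: 0.0
```

View pics/w5c.png

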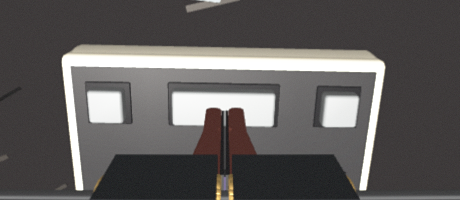

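The fingertips are centred over the home key at crop (224,112) and clear of the square keys. Pressing now.

```bash
python3 -m pendant '[[0,0.001,-0.008,0,0,0,1],[0,0,-0.005,0,0,0,1],[0,0,-0.002,0,0,0,1],[0,0,-0.001,0,0,0,1],[0,0,0,0,0,0,1]]'
```

```text
t: 9.5
position: [0.5415, -0.2358, 0.0386]
eef_rot: [3.139, 0.105, 2.87]
wrist_force: [-0.4, 1.1, 1.3]
width: 0.006
gripper_force: 0.7
```

```bash
python3 -m pendant '[[0,0,-0.001,0,0,0,1],[0,0,-0.001,0,0,0,1],[0,0,0,0,0,0,1]]'
```

```text
t: 9.8
position: [0.5417, -0.2359, 0.0367]
eef_rot: [3.139, 0.105, 2.87]
wrist_force: [-0.9, 2.1, 2.8]
width: 0.007
gripper_force: 1.3
```

```bash
python3 -m pendant '[[0,0,-0.001,0,0,0,1],[0,0,-0.001,0,0,0,1],[0,0,0,0,0,0,1]]'
```

```text
t: 10.1
position: [0.5419, -0.2361, 0.0348]
eef_rot: [3.139, 0.106, 2.87]
wrist_force: [-0.1, 2.1, 4.3]
width: 0.007
gripper_force: 1.9
```

```bash
python3 -m pendant '[[0,0,-0.001,0,0,0,1],[0,0,-0.0005,0,0,0,1],[0,0,0,0,0,0,1]]'
```

```text
t: 10.4
position: [0.5419, -0.2361, 0.0338]
eef_rot: [3.139, 0.106, 2.87]
wrist_force: [-1.4, 3.0, 7.8]
width: 0.006
gripper_force: 4.7
```

```bash
python3 -m pendant '[[0,0,-0.0005,0,0,0,1],[0,0,0,0,0,0,1]]'
```

```text
t: 10.6
position: [0.5421, -0.2361, 0.0337]
eef_rot: [3.138, 0.106, 2.87]
wrist_force: [-3.1, 2.2, 13.5]
width: 0.006
gripper_force: 7.0
```

The key has bottomed: the force rises sharply with no further travel. I'll release straight up and check.

```bash
python3 -m pendant '[[0,0,0.006,0,0,0,1],[0,0,0.015,0,0,0,1],[0,0.01,0.04,0,0,0,1],[-0.02,0.03,0.04,0,0,0,1],[-0.02,0.03,0.04,0,0,0,1],[0,0,0,0,0,0,1],[0,0,0,0,0,0,1]]'
python3 - <<'E'
from h import *
np.set_printoptions(precision=4,suppress=True)
grab('wrist','w6');grab('top','top1')
for P in([.5415,-.235,.039],[.5241,-.2957,.0385],[.5578,-.1732,.0385]):
    px=proj('w6',P)[0];print(px,world('w6',[px])[0])
o=load('top0');n=load('top1')
d=np.abs(o['p'].astype(int)-n['p']).max(2);ys,xs=np.where(d[90:330,140:500]>60);print(len(xs),np.unique(((xs+140)//20*20*1000+(ys+90)//20*20),return_counts=True))
cv2.imwrite('pics/top1c.png',cv2.resize(cv2.imread('pics/top1.png')[90:320,130:510],None,fx=2,fy=2))
E
```

```text
t: 11.3
position: [0.5049, -0.1699, 0.1687]
eef_rot: [3.138, 0.107, 2.871]
wrist_force: [0.1, -1.0, -0.8]
width: 0.006
gripper_force: 0.0
[262.4912 232.2751] [ 0.5415 -0.235   0.0389]
[191.829  231.4973] [ 0.5239 -0.2955  0.0389]
[334.2788 231.1343] [ 0.5578 -0.1732  0.0386]
3111 (array([300180, 300200, 300260, 300320, 320160, 320180, 320200, 320220,
       320260, 320280, 320300, 320320, 340180, 340200, 340240, 340260,
       340280, 340300, 360180, 360200, 360220, 360240, 360260, 360280,
       360300, 380180, 380200, 380220]), array([ 17,  13,   4,   3,   2,  86,  94, 109, 283, 242,  37,   9, 162,
        81, 123, 400, 400, 139, 131, 137, 128, 216, 103,  70,   1,  39,
        46,  36]))
```

View pics/top1c.png

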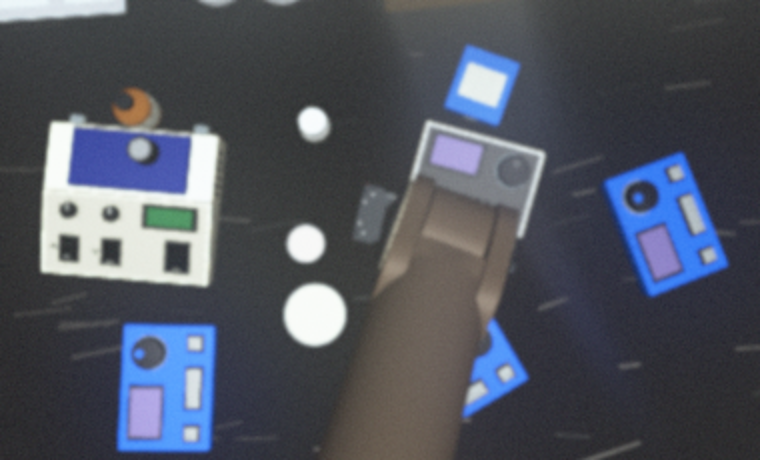

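The home key is back up at 0.039 m and the panel hasn't moved. Apart from where the arm blocks the view, nothing else has moved either. Handing in.

```bash
python3 -c "
from bench import bot
print(bot.job_done())"
```

```text
the job is handed in; nothing more can be done
None
```

I switched the mains rocker on, then the transmitted-light rocker, pressed the home key to its stop and let it come back up; camera depth checks after the presses confirmed all three, with the incident rocker off, the square keys up and the panel unmoved, but the mains press peaked at about 57 N at the wrist, far more than needed.

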